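# Seat a drill core in the three-point diameter gauge

### The arm

A 7-joint arm with a two-finger parallel gripper is mounted at the origin on the work surface; the furniture and walls round the work are solid. World frame = base frame: x ahead of the robot, y to its left, z up, the work surface at z = 0. Lengths are in m, angles in rad, forces in N, time in s.
With the tool pointing down it reaches from about 0.425 to 0.925 m from the base axis. Payload 6.8 kg.
Tool frame: the origin (TCP) lies at the very end of the fingers, on their centre line; the grasp point (between the pads) lies 19 mm behind it; z points along the fingers, y is the line along which they close (so a half turn about z gives the same grasp; the last joint's range is limited). The gripper opens to 88 mm and grips with 3 to 60 N. Pads are 20 mm wide; open, the fingers measure 115 mm over their backs; the gripper's body (75 mm by 178 mm) begins 61 mm behind the grasp point.
Start: joints at [1.168, 0.477, 0.022, 1.555, -0.011, 1.109, -0.083], TCP at [0.196, -0.646, 0.195] pointing down, gripper open.
Joint ranges: [-2.96, 2.96], [-0.34, 2.1], [-1.41, 1.46], [0.24, 2.44], [-1.37, 4.51], [0.17, 1.92], [-2.96, 2.96]. Speed limits (rad/s): [2.39, 2.39, 3.14, 3.14, 3.14, 3.14, 3.14].

### API

Orientations are given as a 3x3 rotation matrix whose columns are the frame's x, y, z axes.
In Python, from station import arm gives the robot as it stands. The module is installed in compiled form; this text tells all that it offers.
- The arm moves only by the tool servo_tool, never from a script. Its argument "steps" is a list that holds one entry, the list of rows, each a list of 5 numbers: the opening, from 0 (shut) to 1 (fully open), then the shift along the tool's x, y, z in cm, then the turn about the tool's z in degrees. In form: [[[hand, x, y, z, roll], ...]]. A call has 1 to 20 rows; each row shifts and turns the commanded pose from where the row before left it, along the tool's axes as they then stand; what a row does not reach is not made up. A row lasts 1/10 s, in which the tool goes at most 50 mm and 8.59 degrees, less where a joint would pass 70% of its speed; a pose out of reach is approached as far as the arm can. A call is refused whole if a number of a shift passes 5 or a number of a turn 8.59, either way. A call with a gripper value outside its range is refused whole. The fingers move at their own pace and stop on an object; "force" is the grip in N (left out, the last holds). Time passes only in rows, so rows that do not move let the fingers close. It gives the time, the measured TCP pose, the force, the opening and the grip force at its end, in the units of the state.
- arm.observe(): the state, without advancing time (a new reading comes with each control period).
- arm.capture(name): name is "scene" or "side" or "wrist"; returns a dict with "pixels" (420x560x3 uint8, red, green, blue), "intrinsics" (3x3 intrinsics, pixels), "dist" ([k1, k2, p1, p2, k3] as OpenCV has them; the pictures are not rectified), "R" (3x3) and "t" (3): a world point X has camera coordinates R X + t; the wrist camera has in their place "mount" (4x4, takes a point from camera to tool coordinates, whose origin is the TCP and whose axes are the flange's). Camera axes: x right, y down, z forward; pixel columns grow to the right and rows downward; lengths in m; the calibration is good to about 2 mm. A picture is of the moment at which its call begins: read the wrist's pose just before it. There is no depth.
- arm.finish_job(): hands the job in; it is judged then, once.
Trained networks look in a picture, given as the dict that the camera call returned (one of the last four; its "shot" number tells which), for a name from the list of things; names that differ only in an ending like _2 or _b are one class to them, and where a whole thing is asked for, a point or a joint stands for the part that bears it (a point fixed in the world has none). Each returns a list of dicts, best first, with "score" (0 to 1); they miss things now and then, are a little off and sometimes report something else, mostly with a low value. They report only what shows in the picture. A call takes as long as a camera call. They do not tell look-alikes from the thing itself.
- arm.trace(query, picture): "region" (420x560 bool, what is visible of it) and "box" ([left, top, right, bottom] in pixels, round what is visible of it).
- arm.spot_point(query, picture): "xy" ([column, row] in pixels: a listed point, or the origin of a listed thing).
The state is a dict: "clock": time; "joint_pos": joint angles; "qd": joint speeds; "tau": joint torques, N m; "ee_pos": TCP position; "tcp_rot": TCP orientation; "force": force on the tool from outside, world axes, zero at the start; "moment": the same for the moment, N m; "width": finger opening in m; "gripper_force": force on a finger pad.
Only numpy, scipy, OpenCV 4.12 (cv2) and the standard library are available. Lean on these libraries where they do the work, as an engineer would, in place of code of your own. Each camera call takes 0.05 s, during which the arm holds its last target. There are 200 camera calls.

### The job

Push the grey, pale-topped drill core across the round aluminium plate into the gauge, until it stands fully home against both steel posts with the red probe tip pressed in, and let go of it there. Keep it upright on the plate and leave the short black core where it stands.

Things in the scene. Friction and masses are not known exactly. Their poses are not given: they have to be found in the camera images.
- pale_core: The core to be gauged: upright grey asphalt cylinder with a pale rough top, 86 mm in diameter, 66 mm high, 0.6 to 0.95 kg; too wide for most grippers, so slide it by pushing its side low down. Starts on the gauge's plate before the nest, about 105 mm in front of the seat and 70 mm left or right of the centre line. Origin: centre of its underside, z up.
- black_core: A bystander on the same plate, as far to the other side of the centre line: an upright black asphalt cylinder, 86 mm in diameter, 49 mm high. Leave it where it stands. Origin: centre of its underside.
- gauge: Fixed round aluminium plate, 310 mm across, 12 mm thick, centre at x -40 mm. Origin: at its underside, below the core's axis when fully home. x points into the nest to the probe, y left, z up. Two steel posts, diameter 16, 45 mm high, at x 27.6, y +-42.9 mm; a push within 40 degrees of +x seats the core on both. Blue probe bracket: x 60 to 110, y +-28, up to z 66 mm.
- probe (a joint): Spring-loaded probe on the gauge's centre line, 44 mm above the worktop: steel rod with a red tip 16 mm across, pushed in along gauge x by the core. 0 = fully out (tip at gauge x = 29 mm), 0.014 m = pushed in by a fully seated core, 0.020 m = end of travel. Its spring (under 1 N when seated) does not move a core that has been let go.
Not all that is in view belongs to the job. What is shaped like the pale_core but pink is not meant.

How it is judged:
By the outcome, as a careful person would: the job done as asked, in the order asked, and still so for the second after the job is handed in, with the robot touching nothing.
It also fails if it takes over 35 s, if anything falls off the work surface, if the arm or the gripper's body presses on something with over 40 N, if the wrist force passes 120 N, or if a joint passes its speed limit or range.

## Working session

There is one attempt and no reset: what is moved stays moved. The work goes in short steps, Python scripts to look and compute and a tool call to move; the robot and the scene stay as the last step left them, time stands still between calls to the robot, and variables do not carry over. Pictures are saved under pics/ and viewed, at most 10 in all, crops included, and the job is handed in when it is done.

Besides the shell and the picture viewer there is one more tool, called after "Emit:" as name(argument=value, ...) on one line, values as JSON. servo_tool: Moves the arm, as the interface text tells. Its arguments: {"type":"object","properties":{"steps":{"type":"array","items":{"type":"array","items":{"type":"array","items":{"type":"number"}}}},"force":{"type":"number"}},"required":["steps"]}

```bash
mkdir -p pics
cat > h.py <<'E'
import numpy as np, cv2
from station import arm
def ray(p,xy):
    u=cv2.undistortPoints(np.array([[xy]],float),np.array(p["intrinsics"]),np.array(p["dist"]))[0,0]
    R=np.array(p["R"]);t=np.array(p["t"]);return -R.T@t, R.T@np.array([u[0],u[1],1])
def onz(p,xy,z):
    o,d=ray(p,xy);return o+d*(z-o[2])/d[2]
def proj(p,X):
    X=np.array(X,float).reshape(-1,1,3);return cv2.projectPoints(X,cv2.Rodrigues(np.array(p["R"]))[0],np.array(p["t"]),np.array(p["intrinsics"]),np.array(p["dist"]))[0][:,0]
def save(p,n): cv2.imwrite("pics/"+n,np.array(p["pixels"])[:,:,::-1])
E
python3 - <<'E'
from h import *
s=arm.observe();print(s["clock"],s["ee_pos"],np.round(s["tcp_rot"],3),s["width"])
for c in("scene","side"):
    p=arm.capture(c);save(p,c+".png")
    for q in("pale_core","black_core","gauge","probe"):
        z={"pale_core":.012,"black_core":.012,"gauge":0,"probe":.044}[q]
        for r in arm.trace(q,p)[:3]:print(c,q,"tr",round(r["score"],2),np.round(r["box"]))
        for r in arm.spot_point(q,p)[:3]:print(c,q,"sp",round(r["score"],2),np.round(r["xy"]),np.round(onz(p,r["xy"],z),4))
a=cv2.imread("pics/scene.png");b=cv2.imread("pics/side.png")
E
```

```text
0.0 [ 0.19592984 -0.64527947  0.19361737] [[ 0.957  0.291 -0.001]
 [ 0.291 -0.957  0.002]
 [-0.    -0.002 -1.   ]] 0.0877562060332227
scene pale_core tr 0.76 [252. 192. 292. 237.]
scene pale_core tr 0.62 [312. 245. 358. 298.]
scene pale_core sp 0.92 [275. 225.] [0.3819 0.2231 0.012 ]
scene pale_core sp 0.66 [334. 285.] [0.1575 0.3032 0.012 ]
scene black_core tr 0.79 [244. 173. 279. 202.]
scene black_core sp 0.7 [265. 197.] [0.4881 0.1453 0.012 ]
scene gauge sp 0.89 [224. 221.] [0.4939 0.2717 0.    ]
scene probe tr 0.63 [196. 201. 209. 207.]Traceback (most recent call last):
  File "<stdin>", line 8, in <module>
ValueError: it knows: black_core, gauge, pale_core
```

Run:
```python
from h import *
for c in("side",):
    p=arm.capture(c);save(p,c+".png")
    for q in("pale_core","black_core","gauge"):
        z={"pale_core":.012,"black_core":.012,"gauge":0}[q]
        for r in arm.trace(q,p)[:3]:print(c,q,"tr",round(r["score"],2),np.round(r["box"]))
        for r in arm.spot_point(q,p)[:3]:print(c,q,"sp",round(r["score"],2),np.round(r["xy"]),np.round(onz(p,r["xy"],z),4))
    for r in arm.trace("probe",p)[:3]:print("probe",r["score"],r["box"])
```

```text
side pale_core tr 0.94 [152. 169. 198. 222.]
side pale_core tr 0.67 [262. 187. 314. 243.]
side pale_core sp 0.82 [178. 211.] [0.1804 0.2652 0.012 ]
side pale_core sp 0.75 [286. 230.] [0.3806 0.2258 0.012 ]
side black_core tr 0.66 [326. 226. 386. 283.]
side black_core sp 0.9 [353. 265.] [0.4945 0.1429 0.012 ]
side gauge tr 0.58 [252. 168. 426. 297.]
side gauge sp 0.93 [351. 222.] [0.4978 0.2735 0.    ]
probe 0.43 [359.8, 192.5, 367.4, 200.6]
```

View pics/scene.png

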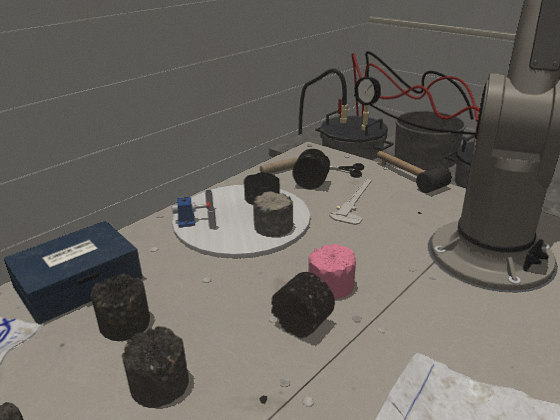

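View pics/side.png

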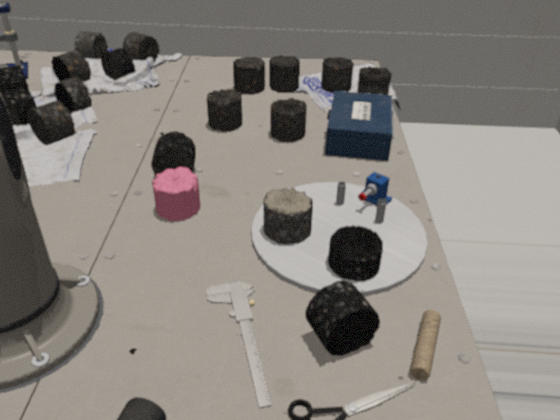

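Scene view: the grey, pale-topped core on the plate is at (273,214), with the black core at (262,188), the probe at (207,204) and the pink look-alike at (332,270). Side view: pale core (288,215), black core (355,252), pink (177,193), posts (341,193) and (381,211). The one meant is the core on the plate at (288,215), since it is grey, pale-topped and standing on the plate. I'll check it in a crop with model overlays.

```bash
cat > ov.py <<'E'
from h import *
def circ(c,r,z):
    a=np.linspace(0,2*np.pi,60);return np.c_[c[0]+r*np.cos(a),c[1]+r*np.sin(a),0*a+z]
def overlay(p,pale,black,g,yaw,box,S=3):
    im=np.array(p["pixels"])[:,:,::-1].copy();x0,y0,x1,y1=box
    im=cv2.resize(im[y0:y1,x0:x1],None,fx=S,fy=S,interpolation=cv2.INTER_CUBIC)
    def d(X,c): cv2.polylines(im,[np.int32((proj(p,X)-[x0,y0]+.5)*S)],True,c,1)
    for z in(.012,.078): d(circ(pale,.043,z),(0,255,0))
    for z in(.012,.061): d(circ(black,.043,z),(255,255,0))
    G=lambda a,b:np.array([g[0]+a*np.cos(yaw)-b*np.sin(yaw),g[1]+a*np.sin(yaw)+b*np.cos(yaw)])
    d(circ(G(-.04,0),.155,.012),(0,0,255))
    for s in(1,-1):
        for z in(.012,.057): d(circ(G(.0276,s*.0429),.008,z),(255,0,255))
    return im
E
python3 - <<'E'
from ov import *
from scipy.optimize import least_squares
S={c:arm.capture(c) for c in("scene","side")}
# cylinder fits: silhouettes by trace box, both views
def fit(q,h,g0,chooser):
    obs=[]
    for c,p in S.items():
        rs=arm.trace(q,p)
        for r in rs:
            b=r["box"];m=np.array([(b[0]+b[2])/2,(b[1]+b[3])/2])
            if np.linalg.norm(m-chooser[c])<15: obs.append((p,b));break
    def f(x):
        e=[]
        for p,b in obs:
            P=np.vstack([proj(p,circ(x,.043,z)) for z in(.012,.012+h)])
            lo=P.min(0);hi=P.max(0);e+=[lo[0]-b[0],hi[0]-b[2],lo[1]-b[1],hi[1]-b[3]]
        return e
    r=least_squares(f,g0,loss="soft_l1");print(q,len(obs),np.round(r.x,4),np.round(r.fun,1));return r.x
pale=fit("pale_core",.066,[.381,.2245],{"scene":[272,214],"side":[288,215]})
black=fit("black_core",.049,[.491,.144],{"scene":[262,188],"side":[356,254]})
for n,xy in(("L base",(341,204)),("R base",(380,222))):print(n,onz(S["side"],xy,.012))
print("pot",onz(S["scene"],(350,150),0),onz(S["scene"],(425,185),0))
g=np.array([.496,.2725]);m=(pale+black)/2;yaw=np.arctan2(*(g-m)[::-1]);print(np.degrees(yaw),np.linalg.norm(g-m))
a=overlay(S["side"],pale,black,g,yaw,(240,155,440,305),3);b=overlay(S["scene"],pale,black,g,yaw,(165,165,315,255),4)
im=np.zeros((600,800,3),np.uint8);a=cv2.resize(a,(480,360));im[:360,:480]=a[:360,:480];cv2.imwrite("pics/ov1.png",a);
cv2.imwrite("pics/ov1.png",overlay(S["side"],pale,black,g,yaw,(240,155,440,305),4));cv2.imwrite("pics/ov2.png",b)
E
```

```text
pale_core 2 [0.3816 0.2271] [-0.3  0.2 -2.9 -0.3  0.8 -2.1 -2.2  0.4]
black_core 2 [0.4943 0.1421] [-2.   1.1 -2.5  0.9  1.3 -1.5  0.4 -0.1]
L base [0.47969036 0.31242851 0.012     ]
R base [0.54823257 0.26242232 0.012     ]
pot [ 0.52449638 -0.24292179  0.        ] [ 0.24788702 -0.1835023   0.        ]
56.547835175772676 0.10529515961452174
```

View pics/ov1.png

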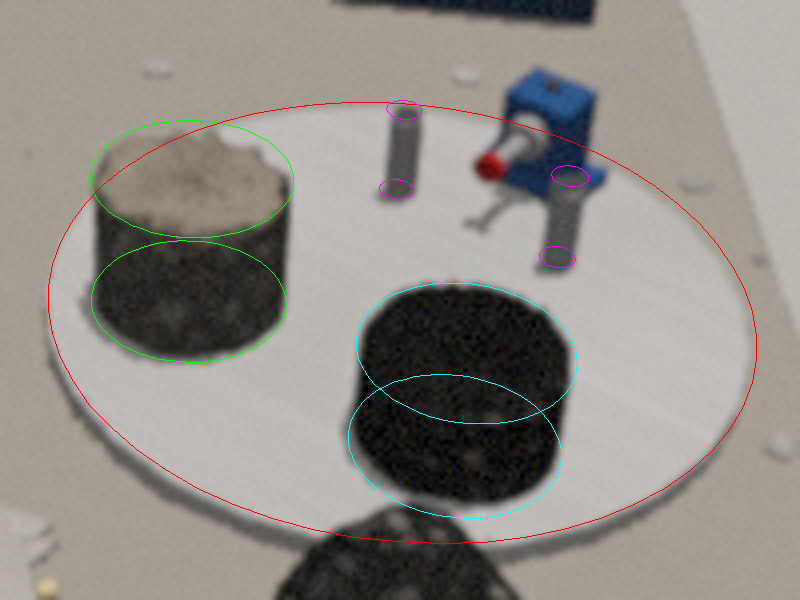

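View pics/ov2.png

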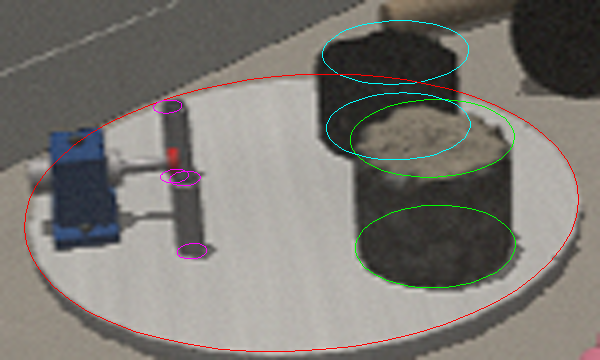

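Overlays: the pale-topped core on the plate is confirmed, and the gauge seat is at about (0.494, 0.269) with yaw about 56°. There are pots with hoses between the start pose and the work, so I'll measure their height for the path.

Run:
```python
from h import *
s=arm.capture("scene")
for f in[(.52,-.25),(.5,-.32),(.3,-.3),(.3,-.45),(.5,-.45),(.2,-.45)]:
    print(f,[(z,*np.round(proj(s,[*f,z])[0]).astype(int)) for z in(0,.1,.2,.3,.4)])
print("tcp",proj(s,arm.observe()["ee_pos"]))
p=arm.capture("wrist");save(p,"wr.png");print(np.round(p["mount"],3))
```

```text
(0.52, -0.25) [(0, np.int64(353), np.int64(150)), (0.1, np.int64(355), np.int64(117)), (0.2, np.int64(356), np.int64(82)), (0.3, np.int64(358), np.int64(44)), (0.4, np.int64(361), np.int64(4))]
(0.5, -0.32) [(0, np.int64(372), np.int64(145)), (0.1, np.int64(375), np.int64(112)), (0.2, np.int64(377), np.int64(78)), (0.3, np.int64(380), np.int64(41)), (0.4, np.int64(382), np.int64(2))]
(0.3, -0.3) [(0, np.int64(429), np.int64(165)), (0.1, np.int64(434), np.int64(130)), (0.2, np.int64(439), np.int64(93)), (0.3, np.int64(444), np.int64(53)), (0.4, np.int64(450), np.int64(10))]
(0.3, -0.45) [(0, np.int64(455), np.int64(149)), (0.1, np.int64(460), np.int64(116)), (0.2, np.int64(466), np.int64(81)), (0.3, np.int64(472), np.int64(43)), (0.4, np.int64(478), np.int64(3))]
(0.5, -0.45) [(0, np.int64(396), np.int64(133)), (0.1, np.int64(399), np.int64(102)), (0.2, np.int64(402), np.int64(69)), (0.3, np.int64(405), np.int64(34)), (0.4, np.int64(409), np.int64(-3))]
(0.2, -0.45) [(0, np.int64(488), np.int64(158)), (0.1, np.int64(495), np.int64(124)), (0.2, np.int64(502), np.int64(88)), (0.3, np.int64(509), np.int64(48)), (0.4, np.int64(517), np.int64(7))]
tcp [[530.43680387  75.1219307 ]]
[[-0.001 -0.96  -0.281  0.077]
 [ 1.    -0.001 -0.001 -0.   ]
 [ 0.    -0.281  0.96  -0.19 ]
 [ 0.     0.     0.     1.   ]]
```

View pics/wr.png

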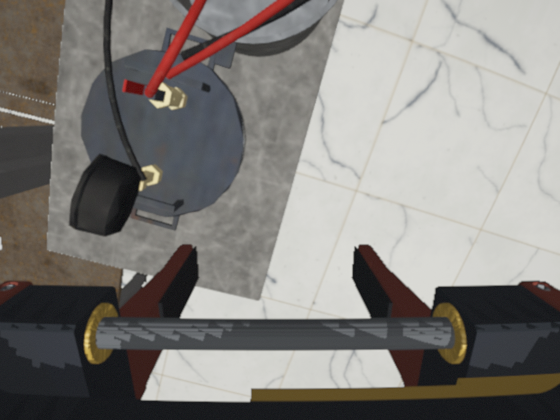

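The wrist view shows the pots, with hoses, on a side bench just inside the start pose. I'll rise first and then swing over at height.

Emit:
servo_tool(steps=[[[1, 0, 0, -3, 0], [1, 0, 0, -5, 0], [1, 0, 0, -5, 0], [1, 0, 0, -5, 0], [1, 0, 0, -5, 0], [1, 0, 0, -5, 0], [1, 0, 0, -2, 0], [1, 0, 0, 0, 0]]])

```text
clock: 2.0
ee_pos: [0.1964, -0.6468, 0.4989]
tcp_rot: [[0.957, 0.29, 0.003], [0.29, -0.957, -0.007], [0.001, 0.007, -1.0]]
force: [-0.3, -0.2, 0.3]
width: 0.0875
gripper_force: 0.0
```

Emit:
servo_tool(steps=[[[1, 2, -0.7, 0, 0], [1, 3.5, -1.4, 0, 0], [1, 3.5, -1.4, 0, 0], [1, 3.5, -1.4, 0, 0], [1, 3.5, -1.4, 0, 0], [1, 3.5, -1.4, 0, 0], [1, 3.5, -1.4, 0, 0], [1, 3.5, -1.4, 0, 0], [1, 3.5, -1.4, 0, 0], [1, 2.9, -3, 0, 0], [1, 2.9, -3, 0, 0], [1, 2.9, -3, 0, 0], [1, 2.9, -3, 0, 0], [1, 2.9, -3, 0, 0], [1, 2.9, -3, 0, 0], [1, 2.9, -3, 0, 0], [1, 2.9, -3, 0, 0], [1, 0, 0, 0, 0]]])

```text
clock: 3.8
ee_pos: [0.6025, -0.1403, 0.492]
tcp_rot: [[0.954, 0.301, -0.003], [0.301, -0.954, 0.004], [-0.001, -0.005, -1.0]]
force: [0.3, -0.9, 0.7]
width: 0.0881
gripper_force: 0.0
```

Emit:
servo_tool(steps=[[[1, 1, -4.7, 0, 0], [1, 1, -4.7, 0, 0], [1, 1, -4.7, 0, 0], [1, 1, -4.7, 0, 0], [1, 1, -4.7, 0, 0], [1, -1.6, -4.5, 0, 0], [1, -1.6, -4.5, 0, 0], [1, -1.6, -4.5, 0, 0], [1, -1.6, -4.5, 0, 0], [1, -1.6, -4.5, 0, 0], [1, 0, 0, 0, 7.4], [1, 0, 0, 0, 7.4], [1, 0, 0, 0, 7.4], [1, 0, 0, 0, 7.4], [1, 0, 0, 0, 7.4], [1, 0, 0, 0, 0]]])

```text
clock: 5.4
ee_pos: [0.4385, 0.2828, 0.4932]
tcp_rot: [[0.938, -0.345, -0.001], [-0.345, -0.938, -0.001], [-0.001, 0.002, -1.0]]
force: [1.0, 0.5, -0.9]
width: 0.0879
gripper_force: 0.0
```

Run:
```python
from h import *
s=arm.observe();print(s["clock"],np.round(s["ee_pos"],4),np.round(s["joint_pos"],3),np.round(s["tcp_rot"],3))
```

```text
5.4 [0.4385 0.2828 0.4932] [-0.264  0.12  -0.487  1.393  0.056  1.644 -2.667] [[ 0.938 -0.345 -0.001]
 [-0.345 -0.938 -0.001]
 [-0.001  0.002 -1.   ]]
```

Emit:
servo_tool(steps=[[[1, -1.6, 1.8, 0, 0], [1, -1.6, 1.8, 3, 0], [1, -1.6, 1.8, 4.5, 0], [1, -1.6, 1.9, 4.5, 0], [1, 0, 0, 4.5, 0], [1, 0, 0, 4.5, 0], [1, 0, 0, 4.5, 0], [1, 0, 0, 4.5, 0], [1, 0, 0, 4, 0], [1, 0, 0, 2, 0], [1, 0, 0, 0, 0], [1, 0, 0, 0, 0]]])

```text
clock: 6.6
ee_pos: [0.3543, 0.2375, 0.1369]
tcp_rot: [[0.94, -0.342, -0.001], [-0.342, -0.94, -0.0], [-0.0, 0.0, -1.0]]
force: [-0.3, 0.1, -0.4]
width: 0.0878
gripper_force: 0.0
```

Run:
```python
from h import *
from ov import circ
s=arm.observe();print(s["clock"],np.round(s["ee_pos"],4),np.round(s["joint_pos"],3),np.round(s["tcp_rot"],3))
p=arm.capture("wrist")
T=np.eye(4);T[:3,:3]=s["tcp_rot"];T[:3,3]=s["ee_pos"];W=np.linalg.inv(T@np.array(p["mount"]))
p["R"]=W[:3,:3];p["t"]=W[:3,3]
im=np.array(p["pixels"])[:,:,::-1].copy()
for z in(.012,.078):
    cv2.polylines(im,[np.int32(proj(p,circ([.3815,.226],.043,z)))],True,(0,255,0),1)
# fingers' inner front corners at work depth
R=np.array(s["tcp_rot"])
for y in(.044,-.044):
  q=np.array(s["ee_pos"])+R@[.01,y,0]; print(proj(p,q))
cv2.imwrite("pics/wr2.png",im)
```

```text
6.6 [0.3543 0.2375 0.1369] [-0.265  0.18  -0.515  2.152  0.119  0.837 -2.773] [[ 0.94  -0.342 -0.001]
 [-0.342 -0.94  -0.   ]
 [-0.     0.    -1.   ]]
[[343.36055315 228.66385114]]
[[206.31168043 228.80074317]]
```

View pics/wr2.png

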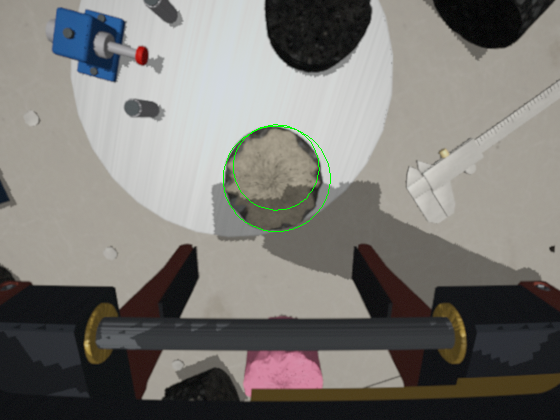

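The core's rim is about 4 px left of the overlay, which is about 3 mm towards −y of the tool. I shift by 0.1 cm and descend around its back side.

Emit:
servo_tool(steps=[[[1, 0, -0.1, 2, 0], [1, 0, 0, 3, 0], [1, 0, 0, 2.5, 0], [1, 0, 0, 2, 0], [1, 0, 0, 1, 0], [1, 0, 0, 0.8, 0], [1, 0, 0, 0, 0], [1, 0, 0, 0, 0]]])

```text
clock: 7.45
ee_pos: [0.3553, 0.2391, 0.0245]
tcp_rot: [[0.939, -0.344, 0.001], [-0.344, -0.939, 0.001], [0.001, -0.001, -1.0]]
force: [-0.4, 0.7, 0.1]
width: 0.088
gripper_force: 0.0
```

Run:
```python
from h import *
s=arm.observe();print(s["clock"],np.round(s["ee_pos"],4),np.round(s["joint_pos"],3),np.round(s["tcp_rot"],3),s["force"])
```

```text
7.45 [0.3553 0.2391 0.0245] [-0.394  0.375 -0.4    2.243  0.27   0.566 -2.919] [[ 0.939 -0.344  0.001]
 [-0.344 -0.939  0.001]
 [ 0.001 -0.001 -1.   ]] [-0.43106142  0.68386335  0.10272249]
```

Emit:
servo_tool(steps=[[[0.86, 0, 0, 0, 0], [0.86, 0, 0, 0, 0], [0.86, 0, 0, 0, 0], [0.86, 0.2, -0.1, 0, 0], [0.86, 0.4, -0.3, 0, 0], [0.86, 0.4, -0.3, 0, 0], [0.86, 0.4, -0.3, 0, 0], [0.86, 0.4, -0.3, 0, 0], [0.86, 0.4, -0.3, 0, 0], [0.86, 0.4, -0.3, 0, 0], [0.86, 0.4, -0.3, 0, 0], [0.86, 0.4, -0.3, 0, 0], [0.86, 0, 0, 0, 0]]], force=25)

```text
clock: 8.75
ee_pos: [0.3922, 0.2487, 0.0235]
tcp_rot: [[0.939, -0.344, -0.005], [-0.344, -0.939, -0.004], [-0.003, 0.006, -1.0]]
force: [-9.0, -2.7, 13.6]
width: 0.0755
gripper_force: 11.4
```

Run:
```python
from h import *
from ov import overlay
s=arm.observe();print(s["clock"],np.round(s["ee_pos"],4),np.round(s["joint_pos"],3),np.round(s["tcp_rot"],3),s["force"],s["width"])
e=np.array(s["ee_pos"]);R=np.array(s["tcp_rot"]);c=(e+R@[.031,0,0])[:2];print(c)
p=arm.capture("side")
for r in arm.spot_point("pale_core",p)[:3]+arm.spot_point("black_core",p)[:1]:print(round(r["score"],2),np.round(onz(p,r["xy"],.012),4))
cv2.imwrite("pics/s3.png",overlay(p,c,[.494,.142],[.495,.271],np.radians(56.3),(240,155,440,305),4))
```

```text
8.75 [0.3922 0.2487 0.0235] [-0.374  0.425 -0.388  2.158  0.274  0.612 -2.88 ] [[ 0.939 -0.344 -0.005]
 [-0.344 -0.939 -0.004]
 [-0.003  0.006 -1.   ]] [-8.96635654 -2.67747888 13.57704272] 0.07549263425196369
[0.42133334 0.2379925 ]
0.74 [0.18   0.2755 0.012 ]
0.58 [0.4163 0.2359 0.012 ]
0.74 [0.4912 0.1392 0.012 ]
```

View pics/s3.png

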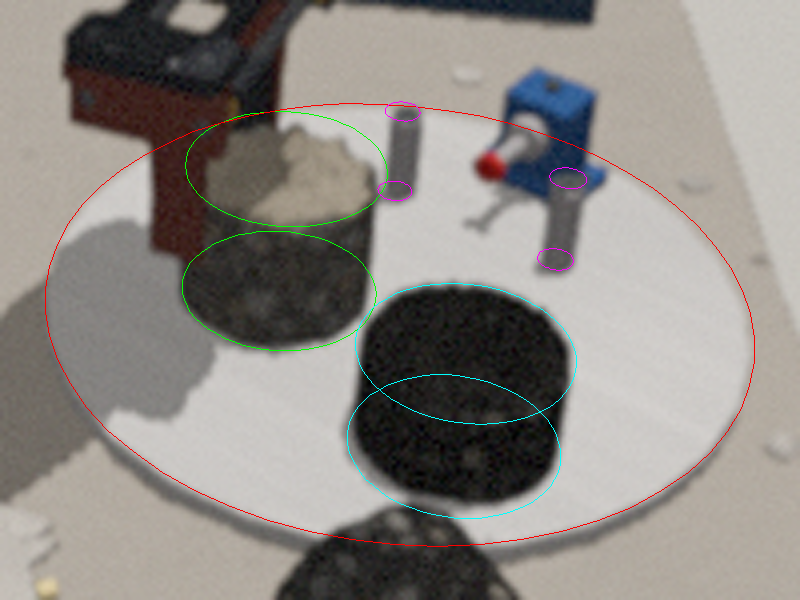

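The core follows upright in the cradle at about (0.420, 0.237), and the black core is untouched. Next I turn the cradle around the core while pushing it on.

Emit:
servo_tool(steps=[[[0.86, 0, 0, -0.1, 0], [0.86, 0.41, -0.12, 0, -3.1], [0.86, 0.42, -0.1, 0, -3.1], [0.86, 0.43, -0.07, 0, -3.1], [0.86, 0.45, -0.05, 0, -3.1], [0.86, 0.46, -0.02, 0, -3.1], [0.86, 0.47, 0, 0, -3.1], [0.86, 0.48, 0.03, 0, -3.1], [0.86, 0.49, 0.05, 0, -3.1], [0.86, 0.5, 0.07, 0, -3.1], [0.86, 0.5, 0.1, 0, -3.1], [0.86, 0, 0, 0, 0]]])

```text
clock: 10.1
ee_pos: [0.4412, 0.2458, 0.0241]
tcp_rot: [[0.982, 0.189, -0.002], [0.189, -0.982, -0.001], [-0.002, 0.001, -1.0]]
force: [-1.3, -1.5, -4.0]
width: 0.0756
gripper_force: 4.8
```

Run:
```python
from h import *
from ov import overlay
s=arm.observe();print(s["clock"],np.round(s["ee_pos"],4),np.round(s["joint_pos"],3),np.round(s["tcp_rot"],3),s["force"],s["width"])
e=np.array(s["ee_pos"]);R=np.array(s["tcp_rot"]);c=(e+R@[.031,0,0])[:2];print(c)
p=arm.capture("side")
for r in arm.spot_point("pale_core",p)[:3]+arm.spot_point("black_core",p)[:1]:print(round(r["score"],2),np.round(onz(p,r["xy"],.012),4))
cv2.imwrite("pics/s4.png",overlay(p,c,[.494,.142],[.495,.271],np.radians(56.3),(240,155,440,305),4))
```

```text
10.1 [0.4412 0.2458 0.0241] [-0.221  0.493 -0.505  2.063  0.375  0.676 -2.354] [[ 0.982  0.189 -0.002]
 [ 0.189 -0.982 -0.001]
 [-0.002  0.001 -1.   ]] [-1.26725763 -1.49506075 -3.95708069] 0.07562198782967479
[0.47165894 0.25165699]
0.97 [0.1827 0.2707 0.012 ]
0.75 [0.4656 0.2449 0.012 ]
0.79 [0.4961 0.1461 0.012 ]
```

View pics/s4.png

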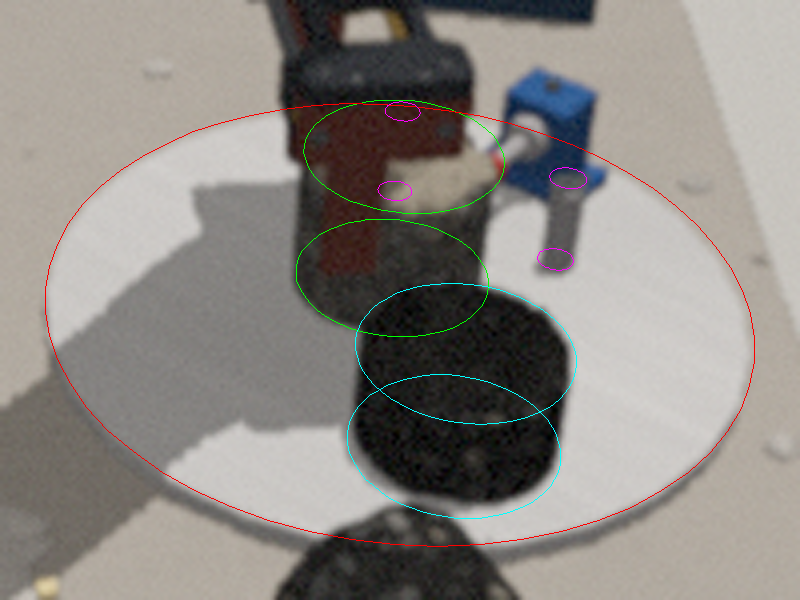

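Emit:
servo_tool(steps=[[[0.86, 0.35, -0.19, 0, 0], [0.86, 0.35, -0.19, 0, 0], [0.86, 0.35, -0.19, 0, 0], [0.86, 0.35, -0.19, 0, 0], [0.86, 0.22, 0.06, 0, -3], [0.86, 0.22, 0.06, 0, -3], [0.86, 0.22, 0.07, 0, -3], [0.86, 0.22, 0.07, 0, -3], [0.86, 0.22, 0.08, 0, -3], [0.86, 0, 0, 0, 0]]])

```text
clock: 11.25
ee_pos: [0.4668, 0.2566, 0.0248]
tcp_rot: [[0.9, 0.436, 0.001], [0.436, -0.9, -0.0], [0.001, 0.001, -1.0]]
force: [0.1, -3.8, -2.5]
width: 0.0754
gripper_force: 1.6
```

```bash
cat > st.py <<'E'
from h import *
s=arm.observe();print(s["clock"],np.round(s["ee_pos"],4),np.degrees(np.arctan2(s["tcp_rot"][1][0],s["tcp_rot"][0][0])),np.round(s["force"],1),s["width"])
e=np.array(s["ee_pos"]);R=np.array(s["tcp_rot"]);c=(e+R@[.031,0,0])[:2];y=np.radians(56.3);d=c-[.495,.271]
print(c,"gauge",d@[np.cos(y),np.sin(y)],d@[-np.sin(y),np.cos(y)])
E
python3 st.py
```

```text
11.25 [0.4668 0.2566 0.0248] 25.833811062138324 [ 0.1 -3.8 -2.5] 0.07538274231880432
[0.49474504 0.27008736] gauge -0.0009007439817380099 -0.00029425736989767176
```

Emit:
servo_tool(steps=[[[0.86, 0.13, -0.08, 0, 0], [0.86, 0.13, -0.08, 0, 0], [0.86, 0, 0, 0, 0]]])

```text
clock: 11.55
ee_pos: [0.4675, 0.2585, 0.0246]
tcp_rot: [[0.9, 0.435, -0.0], [0.435, -0.9, -0.002], [-0.001, 0.002, -1.0]]
force: [-0.4, -6.2, -2.1]
width: 0.0756
gripper_force: 3.0
```

```bash
python3 st.py
```

```text
11.55 [0.4675 0.2585 0.0246] 25.794874872932823 [-0.4 -6.2 -2.1] 0.07563201577870458
[0.4953825  0.27201338] gauge 0.0010553153983738283 0.00024404775410276477
```

Emit:
servo_tool(steps=[[[0.86, 0.13, -0.08, 0, 0], [0.86, 0.13, -0.08, 0, 0], [0.86, 0, 0, 0, 0]]])

```text
clock: 11.85
ee_pos: [0.4691, 0.2589, 0.0243]
tcp_rot: [[0.901, 0.434, -0.001], [0.434, -0.901, -0.005], [-0.003, 0.004, -1.0]]
force: [-0.7, -9.9, 0.5]
width: 0.0757
gripper_force: 5.5
```

```bash
python3 st.py
```

```text
11.85 [0.4691 0.2589 0.0243] 25.71222584898134 [-0.7 -9.9  0.5] 0.0756617309698438
[0.49702983 0.27233426] gauge 0.0022362793011666995 -0.0009484206877757643
```

Emit:
servo_tool(steps=[[[0.86, 0.15, 0.05, 0, 0], [0.86, 0.15, 0, 0, 0], [0.86, 0, 0, 0, 0]]])

```text
clock: 12.15
ee_pos: [0.4701, 0.2591, 0.0241]
tcp_rot: [[0.901, 0.435, -0.004], [0.435, -0.901, -0.007], [-0.006, 0.005, -1.0]]
force: [-5.9, -12.4, 6.1]
width: 0.0756
gripper_force: 9.1
```

```bash
python3 st.py
```

```text
12.15 [0.4701 0.2591 0.0241] 25.76073693299405 [ -5.9 -12.4   6.1] 0.07558692665168468
[0.49799724 0.27252976] gauge 0.0029356957663646452 -0.0016447907331391827
```

Emit:
servo_tool(steps=[[[0.86, 0.15, 0, 0, 0], [0.86, 0.15, 0, 0, 0], [0.86, 0, 0, 0, 0], [0.86, 0, 0, 0, 0]]])

```text
clock: 12.55
ee_pos: [0.4702, 0.2591, 0.0239]
tcp_rot: [[0.901, 0.434, -0.008], [0.434, -0.901, -0.01], [-0.011, 0.006, -1.0]]
force: [-13.0, -15.3, 13.8]
width: 0.0757
gripper_force: 12.7
```

```bash
python3 st.py
python3 - <<'E'
from h import *
p=arm.capture("scene");q=arm.capture("side")
f=lambda p,b:cv2.resize(np.array(p["pixels"])[b[1]:b[3],b[0]:b[2],::-1],(400,400),interpolation=cv2.INTER_CUBIC)
cv2.imwrite("pics/f1.png",np.hstack([f(p,(165,160,265,260)),f(q,(310,150,410,250))]))
E
```

```text
12.55 [0.4702 0.2591 0.0239] 25.73795007153927 [-13.  -15.3  13.8] 0.07565652330306198
[0.49810376 0.27252524] gauge 0.002991031593302057 -0.0017359128674428383
```

View pics/f1.png

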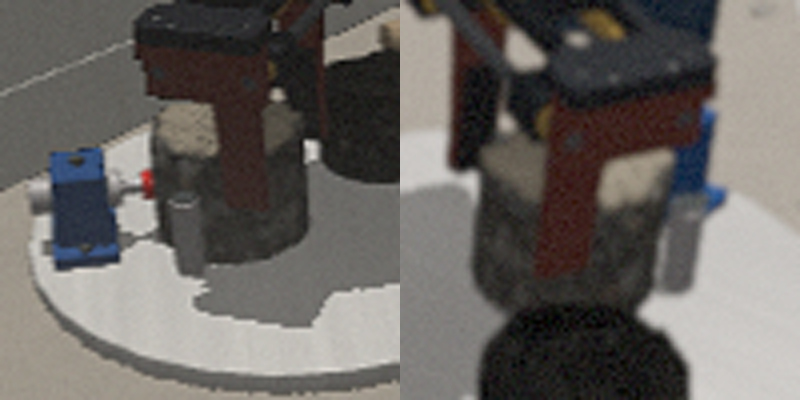

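The core is home. The last 3 mm of command gave no motion while the force rose to 20 N along gauge x, and the red tip is pressed near the bracket. I open the hand, back straight off, then lift.

Emit:
servo_tool(steps=[[[0.9, -0.2, 0, 0, 0], [1, -0.2, 0, 0, 0], [1, 0, 0, 0, 0], [1, -0.3, 0, 0, 0], [1, -0.5, 0, 0, 0], [1, -1, 0, 0, 0], [1, -1, 0, 0, 0], [1, -1, 0, 0, 0], [1, -1, 0, 0, 0], [1, -0.5, 0, 0, 0], [1, 0, 0, -2, 0], [1, 0, 0, -4, 0], [1, 0, 0, -5, 0], [1, 0, 0, -5, 0], [1, 0, 0, -5, 0], [1, 0, 0, -3, 0], [1, 0, 0, 0, 0], [1, 0, 0, 0, 0]]])

```text
clock: 14.45
ee_pos: [0.4232, 0.2392, 0.2648]
tcp_rot: [[0.9, 0.436, 0.001], [0.436, -0.9, -0.0], [0.001, 0.001, -1.0]]
force: [0.3, 0.2, -0.2]
width: 0.0877
gripper_force: 0.0
```

```bash
python3 st.py
python3 - <<'E'
from h import *
p=arm.capture("scene");q=arm.capture("side")
f=lambda p,b:cv2.resize(np.array(p["pixels"])[b[1]:b[3],b[0]:b[2],::-1],(400,400),interpolation=cv2.INTER_CUBIC)
cv2.imwrite("pics/f2.png",np.hstack([f(p,(165,160,265,260)),f(q,(310,160,420,270))]))
for n in("pale_core","black_core"):
  for P in(p,q):
    for r in arm.spot_point(n,P)[:2]:print(n,round(r["score"],2),np.round(onz(P,r["xy"],.012),4))
E
```

```text
14.45 [0.4232 0.2392 0.2648] 25.867134009548074 [ 0.3  0.2 -0.2] 0.08770607661184635
[0.45113068 0.25272571] gauge -0.03954401813247152 0.026357871700538577
pale_core 0.93 [0.1586 0.3026 0.012 ]
pale_core 0.86 [0.5034 0.2688 0.012 ]
pale_core 0.77 [0.1826 0.2703 0.012 ]
black_core 0.61 [0.4933 0.1559 0.012 ]
black_core 0.72 [0.4892 0.1487 0.012 ]
```

View pics/f2.png

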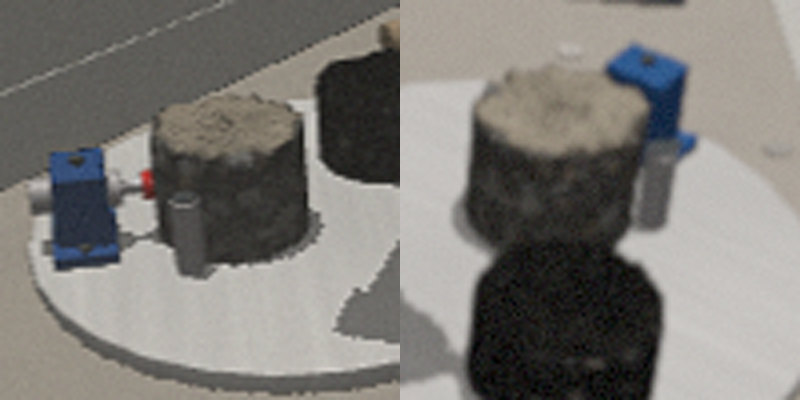

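Run:
```python
import cv2,numpy as np
def red(im):
    b,g,r=[im[:,:,i].astype(float) for i in range(3)];w=np.clip(r-np.maximum(g,b)-50,0,None);y,x=np.mgrid[:im.shape[0],:im.shape[1]];return (w*x).sum()/w.sum(),(w*y).sum()/w.sum(),(w>0).sum()
for n in("f1","f2"):print(n,red(cv2.imread(f"pics/{n}.png")[160:210,130:170]))
o=cv2.resize(cv2.imread("pics/scene.png")[160:260,165:265],(400,400),interpolation=cv2.INTER_CUBIC);print("out",red(o[150:220,130:200]))
a,b=[cv2.imread(f"pics/{n}.png",0)[120:270,140:180].astype(np.float32) for n in("f1","f2")];print(cv2.phaseCorrelate(a,b))
```

```text
f1 (np.float64(16.449592986850345), np.float64(18.21953663118347), np.int64(218))
f2 (np.float64(16.44468546637744), np.float64(17.991033984092553), np.int64(202))
out (np.float64(42.360022795269984), np.float64(24.5822766775894), np.int64(188))
((0.006772298103037144, 0.046997833031028335), 0.92155135901769)
```

The tip did not move on release, and its roughly 14 mm of travel matches a fully seated core. The black core is unmoved. I'm handing in.

```bash
python3 -c "
from station import arm
print(arm.finish_job())"
```

```text
the job is handed in; nothing more can be done
None
```

The pale-topped core stands upright and fully home against both posts with the probe pressed in about 14 mm, it has been let go of, the black core was left where it stands, and the job was handed in at about 14.5 s.

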